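# Zero the height comparator on its master, then put the sample wheel in

## Robot

A 6-joint arm with a two-finger parallel gripper is mounted at the origin on the work surface. World frame = base frame: x ahead of the robot, y to its left, z up, the work surface at z = 0. Lengths are in m, angles in rad, forces in N, time in s.
With the tool pointing down it reaches from about 0.25 to 0.725 m from the base axis. Payload 4 kg.
Tool frame: the origin (TCP) lies at the very end of the fingers, on their centre line; the grasp point (between the pads) lies 19 mm behind it; z points along the fingers, y is the line along which they close (so a half turn about z gives the same grasp; the last joint's range is limited). The gripper opens to 85 mm and grips with 20 to 120 N. Pads are 22 mm wide; open, the fingers measure 114 mm over their backs; the gripper's body (76 mm by 85 mm) begins 54 mm behind the grasp point. The pads swing forward as they close: fully open they stand 13 mm farther back than shut.
Start: joints at [-1.278, 0.241, 0.005, 1.335, 0, 1.571], TCP at [0.144, -0.479, 0.231] pointing down, gripper open.
Joint ranges: [-2.72, 2.72], [-1.05, 1.87], [-1.09, 1.28], [-1.99, 2.15], [-1.42, 1.44], [-3.14, 3.14]. Speed limits (rad/s): [2.79, 2.79, 3.14, 3.14, 3.14, 3.14].

## Interface

Orientations are given as a rotation vector (axis times angle).
In Python, from workcell import readout, eyes, ticket gives the robot as it stands.
- The arm moves only by the tool servo_tool, never from a script. Its argument "rows" is a list of rows, each a list of 3 entries, a list of its own where there are three numbers: the shift along the tool's x, y, z in mm, then the turn, a rotation vector about the tool's x, y, z in degrees, then the opening, from -1 (shut) to 1 (fully open). In form: [[[dx, dy, dz], [wx, wy, wz], grip], ...]. A call has 1 to 12 rows; each row shifts and turns the commanded pose from where the row before left it, along the tool's axes as they then stand; what a row does not reach is not made up. A row lasts 1/10 s, in which the tool goes at most 50 mm and 8.59 degrees, less where a joint would pass 70% of its speed; a pose out of reach is approached as far as the arm can. A call is refused whole if a number of a shift passes 50 or a number of a turn 8.59, either way. A call with a gripper value outside its range is refused whole. The fingers move at their own pace and stop on an object; "squeeze" is the grip in N (left out, the last holds). Time passes only in rows, so rows that do not move let the fingers close. It gives the time, the measured TCP pose, the force, the opening and the grip force at its end, in the units of the state.
- readout.get_state(): the state, without advancing time (a new reading comes with each control period).
- eyes.capture(name): name is "scene" or "top" or "wrist"; returns a dict with "color" (384x512x3 uint8, red, green, blue), "fovy" (degrees; the focal length in pixels is half the picture's height over the tangent of half this angle, whatever the lens; pixels are square), "cx", "cy" (the principal point, pixels), "D" ([k1, k2, p1, p2, k3] as OpenCV has them; the pictures are not rectified), "R" (3x3) and "t" (3): a world point X has camera coordinates R X + t. Camera axes: x right, y down, z forward; pixel columns grow to the right and rows downward; lengths in m; the calibration is good to about 2 mm. A picture is of the moment at which its call begins. There is no depth.
- ticket.sign_off(): hands the job in; it is judged then, once.
The state is a dict: "t": time; "joints": joint angles; "qvel": joint speeds; "joint_efforts": joint torques, N m; "position": TCP position; "eef_rot": TCP orientation; "wrist_force": force on the tool from outside, world axes, zero at the start; "torque": the same for the moment, N m; "width": opening from 0.0 (shut) to 1.0 (fully open); "gripper_force": force on a finger pad.
Only numpy, scipy, OpenCV 4.12 (cv2) and the standard library are available. Lean on these libraries where they do the work, as an engineer would, in place of code of your own. Each camera call takes 0.05 s, during which the arm holds its last target. There are 200 camera calls.

## Task

Check a sample cheese's height on the dial comparator: slide the steel master along the anvil under the sprung roller foot, pressed lightly home in the vee stop, let go, and turn the bezel until the scale's zero mark lies under the pointer. Then take the master out and set it back on its felt pad, slide the waxed sample wheel under the foot in the same way, pressed lightly home in the vee, and leave it there with the bezel as you set it, so that the pointer shows how far the wheel differs from the master. Ease both parts in by feel: do not ram the stop or the measuring arm, do not tip the parts, and leave everything else on the bench where it is.

Things in the scene. Friction and masses are not known exactly. Their poses are not given: they have to be found in the camera images.
- comparator: Dial height comparator, fixed: grey base 250 x 120 x 28 mm, lapped, slippery steel anvil, column and round head at the rear, dial on top, slim sprung measuring arm reaching forward over the anvil. Origin on the bench straight below the roller foot; z up, x from the open front to the rear, y left. Anvil top at z 34 mm, x -80 to 70, y -45 to 45 mm; base x -85 to 165 mm; dial axis at x 120 mm
- stop: The adjustable vee stop on the anvil behind the foot, clamped: a steel vee block 16 mm high whose two flat jaws (37 degrees either side of x) face the front. Origin on the bench straight below the foot; axes as the comparator. A 56 mm part home in the vee has its centre on y 0 and anywhere from x -9 to +9 mm: the block was clamped by eye and its setting is not in the pose, so feel for it. Over 15 N is ramming
- foot (a point): Lowest point of the roller foot at the arm's front end (free-running steel roller 16 mm diameter, 9 mm wide, axis along y). At rest 25.4 to 26.6 mm above the anvil (the head's height differs from day to day). A part slid in lifts it by its bevelled or rounded edge; its spring presses with 4 to 6 N; over 20 N on arm or foot is ramming. The arm is 11 mm wide, its top 82 mm above the bench: fingers pass on either side
- feeler (a joint): Rise of the measuring arm and its foot from its rest stop, m: 0 with nothing under the foot, at most 0.010. It moves straight up and down
- pointer (a joint): Angle of the dial's black pointer, rad, clockwise seen from above; 0.628 rad per mm that the foot rises, 0 at rest. At 0 the pointer points to the comparator's front (-x)
- bezel (a joint): Angle of the dial's bezel, rad, clockwise seen from above: 58 mm diameter steel ring 20 mm high, gripped round its side from above; scale and zero mark turn with it, and it stays where it is left (0.05 N m to turn, range 0 to 5.0). At 0 the zero mark points to the comparator's front (-x). The dial reads zero when bezel equals pointer
- dial (a point): Centre of the white dial face, on the bezel's axis at the top of the bezel, 124 mm above the bench (give or take 0.6 mm with the head): the bezel's grip band is the 20 mm below it, and below the bezel the head is a 50 mm round drum
- master: The master: plain steel disc, 56 mm diameter, 30.0 mm high, its upper edge bevelled 6 mm at 45 degrees (upright side from 0 to 24 mm), about 0.55 kg. Origin at the centre of its underside, z up. Starts on the felt pad
- wheel: The sample: hard waxed yellow cheese wheel, 56 mm diameter, 31.5 mm high, edges rounded 10 mm at top and bottom (upright side from 10 to 21.5 mm), about 85 g. Origin at the centre of its underside, z up. Starts on the wooden sample board
- pad: Round grey felt pad in a dark ring, 72 mm diameter, 6 mm high, fixed: the master's place. Origin at the centre of its underside
- board: Small wooden sample board 100 x 120 x 12 mm, fixed. Origin at the centre of its underside
- truckle: Bystander: taller narrow waxed cheese, 44 mm diameter, 55 mm high. Origin at the centre of its underside
- flat_wheel: Bystander: flat herb cheese wheel, 90 mm diameter, 26 mm high. Origin at the centre of its underside
- small_master: Bystander: smaller steel disc, 40 mm diameter, 20 mm high. Origin at the centre of its underside
- trier: Bystander: cheese trier (steel borer 115 mm long with a wooden cross handle 94 mm wide), lying, under 20 mm high; the blade runs along its +x from the handle
- brush: Bystander: bench brush 170 mm long, lying along its x axis
- wax_jar: Bystander: jar with a white cap, 64 mm diameter, 85 mm high. Origin at the centre of its underside
- pencil: Bystander: wooden pencil 160 mm long, lying along its x axis
There are look-alikes about, which are no part of the job. There is more than one size of the wheel; the job needs the middle-sized. What is shaped like the master but purple is not meant.

How it is judged:
By the outcome, as a careful person would: the job done as asked, in the order asked, and still so for the second after the job is handed in, with the robot touching nothing.
It also fails if it takes over 72 s, if anything falls off the work surface, if the arm or the gripper's body presses on something with over 40 N, if the wrist force passes 120 N, or if a joint passes its speed limit or range.

## Working session

There is one attempt and no reset: what is moved stays moved. The work goes in short steps, Python scripts to look and compute and a tool call to move; the robot and the scene stay as the last step left them, time stands still between calls to the robot, and variables do not carry over. Pictures are saved under pics/ and viewed, at most 10 in all, crops included, and the job is handed in when it is done.

Besides the shell and the picture viewer there is one more tool, called after "Emit:" in YAML: its name, and indented under it one key for each argument. servo_tool: Moves the arm, as the interface text tells. Its arguments: {"type":"object","properties":{"rows":{"type":"array"},"squeeze":{"type":"number"}},"required":["rows"]}

```bash
mkdir -p pics; cat > h.py <<'E'
import numpy as np, cv2
from workcell import readout, eyes, ticket
from scipy.spatial.transform import Rotation as Rn
def cap(n,f=None):
    c=eyes.capture(n)
    if f: cv2.imwrite('pics/'+f,c['color'][:,:,::-1])
    h=c['color'].shape[0]; F=h/2/np.tan(np.radians(c['fovy'])/2)
    c['K']=np.array([[F,0,c['cx']],[0,F,c['cy']],[0,0,1]]); c['D']=np.array(c['D'],float);c['R']=np.array(c['R']);c['t']=np.array(c['t'])
    return c
def ray(c,uv,z):
    p=cv2.undistortPoints(np.array(uv,float).reshape(-1,1,2),c['K'],c['D']).reshape(-1,2)
    d=np.c_[p,np.ones(len(p))]@c['R']; o=-c['R'].T@c['t']
    return o+d*((z-o[2])/d[:,2])[:,None]
def proj(c,X):
    return cv2.projectPoints(np.array(X,float).reshape(-1,3),cv2.Rodrigues(c['R'])[0],c['t'],c['K'],c['D'])[0].reshape(-1,2)
E
python3 - <<'E'
from h import *
import pickle
a=cap('top','top.png');b=cap('scene','scene.png')
pickle.dump((a,b),open('c.pkl','wb'))
s=readout.get_state();print(s)
for c in(a,b):print(c['fovy'],-c['R'].T@c['t'],c['D'])
E
```

```text
{'t': 0.1, 'joints': array([-1.27799350e+00,  2.41346330e-01,  3.88179806e-03,  1.33523666e+00,
       -1.45106331e-05,  1.57080627e+00]), 'qvel': array([ 2.79862298e-03, -3.07446313e-03,  1.91398267e-03,  5.96999822e-04,
        5.05312094e-04,  2.45764472e-05]), 'joint_efforts': array([ 1.01437863e-04, -3.73139048e+01,  2.53009844e+01,  1.08918379e-02,
        6.04456687e-06, -3.43799293e-06]), 'position': array([ 0.14414985, -0.47817533,  0.23050638]), 'eef_rot': array([-3.10612529e+00, -4.58002346e-01,  4.58782259e-04]), 'wrist_force': array([-0.33809178, -0.68249305,  0.06379269]), 'torque': array([0.03429487, 0.00053366, 0.04910914]), 'gripper_force': 0.0, 'width': 1.000214183437124}
51.568383949135146 [0.29526664 0.02330401 1.03241276] [-0.07304863  0.          0.          0.          0.        ]
46.50422592776328 [ 1.01117141 -0.18456829  1.06395492] [0.01066184 0.         0.         0.         0.        ]
```

View pics/top.png

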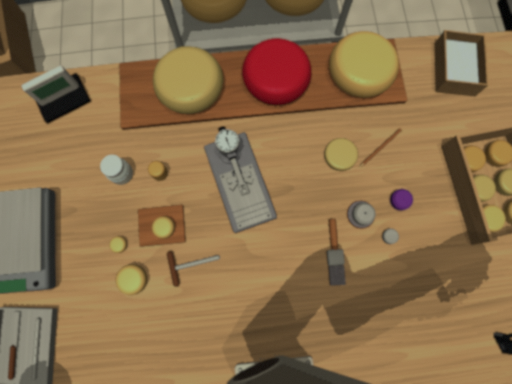

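View pics/scene.png

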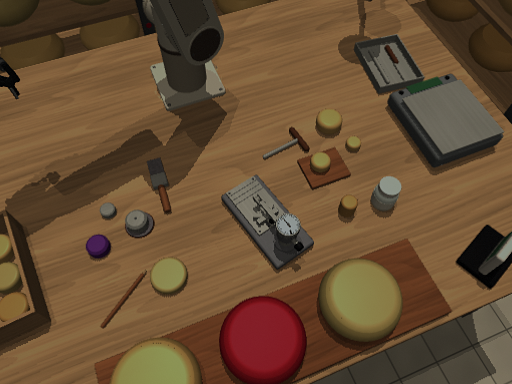

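```bash
python3 - <<'E'
from h import *
import pickle
a,b=pickle.load(open('c.pkl','rb'))
i=a['color'][:,:,::-1]
def z(x,y,w,h,s):return cv2.resize(i[y:y+h,x:x+w],None,fx=s,fy=s,interpolation=cv2.INTER_CUBIC)
L=z(195,120,90,120,5)
R=np.vstack([z(340,195,70,60,5),z(135,200,70,60,5)])
cv2.imwrite('pics/crop.png',np.hstack([L,R]))
for n,uv,h in[('master',(361,213),.036),('wheel',(162.5,227),.0435),('dial',(228,141),.124)]:print(n,ray(a,uv,h))
print(ray(a,[(205,145),(243,132),(275,216),(237,232)],.028))
E
```

```text
master [[ 0.43143286 -0.26331046  0.036     ]]
wheel [[0.44694927 0.24071575 0.0435    ]]
dial [[0.6266689  0.05408528 0.124     ]]
[[ 0.65691809  0.11922544  0.028     ]
 [ 0.68289189  0.01511544  0.028     ]
 [ 0.44802195 -0.04419572  0.028     ]
 [ 0.41724489  0.05627708  0.028     ]]
```

View pics/crop.png

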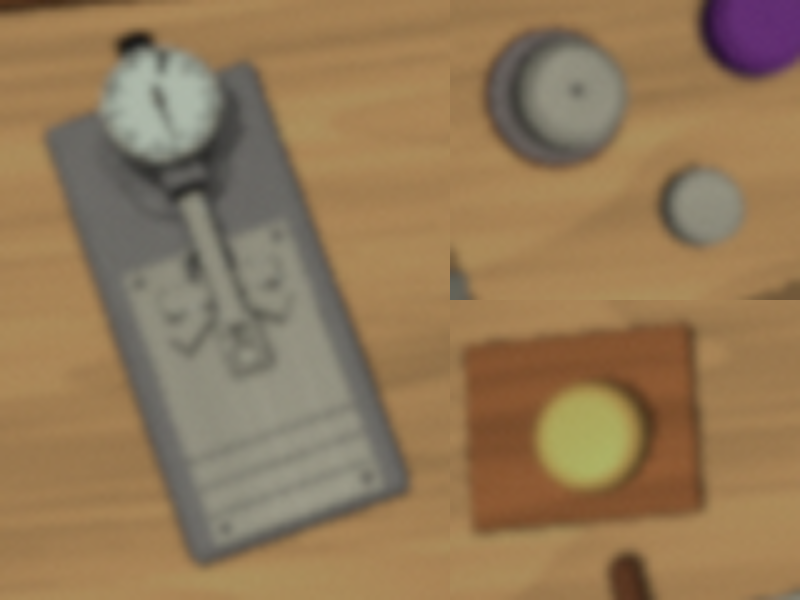

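```bash
python3 - <<'E'
from h import *
import pickle
a,b=pickle.load(open('c.pkl','rb'))
d=ray(a,(195+161/5,120+104/5),.124)[0]
an=ray(a,[(195+x/5,120+y/5) for x,y in[(122,272),(285,218),(370,487),(212,548)]],.034)
m=an.mean(0);v=(d-m)[:2];print('dial',d,'anvil c',m,'dist',np.hypot(*v),'ang',np.degrees(np.arctan2(v[1],v[0])))
fr=(an[2]+an[3])/2;re=(an[0]+an[1])/2;w=(re-fr)[:2];print(np.hypot(*w),np.degrees(np.arctan2(w[1],w[0])),np.hypot(*(an[0]-an[1])[:2]))
print('master',ray(a,(365.4,213.0),.036),'pad',ray(a,(361.4,214.4),.006),'wheel',ray(a,(163,227.4),.0435))
# scene view check
print(proj(b,[ray(a,(365.4,213.0),.036)[0],ray(a,(163,227.4),.0435)[0],d]))
E
```

```text
dial [0.62737733 0.05595956 0.124     ] anvil c [0.50727549 0.02849063 0.034     ] dist 0.12320305128465707 ang 12.882745404052502
0.15014148457168439 11.801362466848067 0.08955009979121659
master [[ 0.43023263 -0.27462449  0.036     ]] pad [[ 0.43173223 -0.27241018  0.006     ]] wheel [[0.44581285 0.23951683 0.0435    ]]
[[134.0547413  217.852251  ]
 [318.35063942 158.36055112]
 [286.193326   224.01902587]]
```

Emit:
servo_tool:
  rows:
    - [[47.5, -16, 0], [0, 0, 0], 1]
    - [[47.5, -16, 0], [0, 0, 0], 1]
    - [[47.5, -16, 0], [0, 0, 0], 1]
    - [[47.5, -16, 0], [0, 0, 0], 1]
    - [[47.5, -16, 0], [0, 0, 0], 1]
    - [[47.5, -16, 0], [0, 0, 0], 1]
    - [[47.5, -16, 40], [0, 0, 3.9], 1]
    - [[0, 0, 0], [0, 0, 0], 1]
    - [[0, 0, 0], [0, 0, 0], 1]
  squeeze: 40

```text
t: 1.0
position: [0.4205, -0.2811, 0.1988]
eef_rot: [-3.119, -0.356, 0.005]
wrist_force: [-0.3, -1.2, 0.1]
width: 0.995
gripper_force: 0.0
```

```bash
python3 - <<'E'
from h import *
import pickle
c=cap('wrist','w1.png');pickle.dump(c,open('w1.pkl','wb'))
s=readout.get_state();R=Rn.from_rotvec(s['eef_rot']).as_matrix();print(s['t'],s['position'],R[:,0],s['joints'])
print('cam in tool',R.T@(-c['R'].T@c['t']-s['position']),'cam z in tool',R.T@c['R'][2])
print(proj(c,[[.430,-.2746,.036],[.4317,-.2724,.006]]))
E
```

```text
1.05 [ 0.42032414 -0.28217556  0.19978093] [ 0.97466327  0.22367303 -0.00137079] [-5.90911266e-01  2.69963380e-01 -3.91604994e-02  1.26312075e+00
 -5.20092021e-04  2.32510067e+00]
cam in tool [ 0.06947657 -0.00033772 -0.1401802 ] cam z in tool [-2.68523203e-01 -6.43974466e-04  9.63273001e-01]
[[252.60421641 164.6219109 ]
 [251.41307838 157.34759417]]
```

View pics/w1.png

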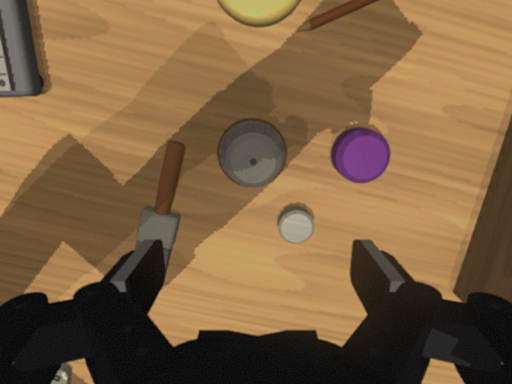

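```bash
python3 - <<'E'
from h import *
import pickle
c=pickle.load(open('w1.pkl','rb'));s=readout.get_state();R=Rn.from_rotvec(s['eef_rot']).as_matrix();p=s['position']
for z in(0,-.0065,-.013,-.02):print(z,proj(c,[p+R@[x,y,z] for x,y in((.011,.0425),(.011,-.0425),(.011,.057),(-.011,.0425))]).round().tolist())
m=ray(c,(253,161),.036)[0];q=ray(c,(252,153),.006)[0];print(m,q,'to go',R.T@(m-p)*1e3)
E
```

```text
0 [[346.0, 230.0], [170.0, 229.0], [376.0, 230.0], [343.0, 271.0]]
-0.0065 [[350.0, 235.0], [166.0, 235.0], [381.0, 235.0], [346.0, 277.0]]
-0.013 [[354.0, 241.0], [162.0, 241.0], [387.0, 241.0], [350.0, 285.0]]
-0.02 [[359.0, 248.0], [157.0, 248.0], [393.0, 248.0], [354.0, 294.0]]
[ 0.43360358 -0.27417464  0.036     ] [ 0.43642038 -0.27197038  0.006     ] to go [ 14.95708413  -4.71342919 163.76392167]
```

Emit:
servo_tool:
  rows:
    - [[14.5, -4.7, 40], [0, 0, 0], 0.6]
    - [[0, 0, 45], [0, 0, 0], 0.6]
    - [[0, 0, 45], [0, 0, 0], 0.6]
    - [[0, 0, 30], [0, 0, 0], 0.6]
    - [[0, 0, 17], [0, 0, 0], 0.6]
    - [[0, 0, 5], [0, 0, 0], 0.6]
    - [[0, 0, 0], [0, 0, 0], 0.6]
    - [[0, 0, 0], [0, 0, 0], 0.6]
  squeeze: 40

```text
t: 1.85
position: [0.4346, -0.2759, 0.0197]
eef_rot: [3.12, 0.35, 0.003]
wrist_force: [0.3, 1.0, 0.1]
width: 0.804
gripper_force: 0.0
```

```bash
cat > st.py <<'E'
from h import *
s=readout.get_state();R=Rn.from_rotvec(s['eef_rot']).as_matrix()
print(s['t'],s['position'].round(4),R[:,0].round(3),R[:,2].round(3),s['wrist_force'].round(2),s['width'],s['gripper_force'],s['joints'].round(2))
E
cat > w.py <<'E'
from h import *
import sys,pickle
c=cap('wrist',sys.argv[1]+'.png');pickle.dump((c,readout.get_state()),open(sys.argv[1]+'.pkl','wb'))
E
python3 w.py w2;python3 st.py
```

```text
1.9 [ 0.4348 -0.2758  0.0198] [0.975 0.222 0.002] [ 0.003 -0.002 -1.   ] [0.45 0.01 0.02] 0.8001237841327619 0.0 [-0.57  0.46 -0.28  0.83 -0.    2.35]
```

View pics/w2.png

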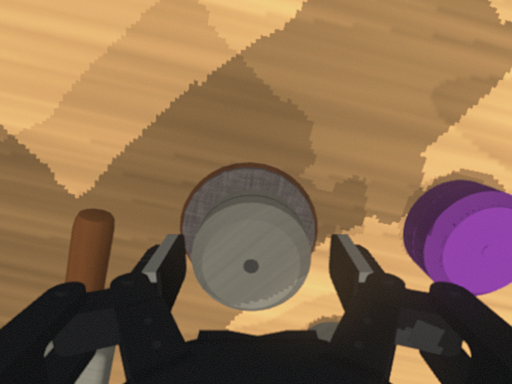

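```bash
python3 - <<'E'
from h import *
import pickle
c,s=pickle.load(open('w2.pkl','rb'));R=Rn.from_rotvec(s['eef_rot']).as_matrix();p=s['position']
for z in(0,-.004,-.008,-.012):print(z,proj(c,[p+R@[x,y,z] for x,y in((.011,.034),(.011,-.034))]).round().tolist())
m=ray(c,(251,266),.036)[0];print(m,R.T@(m-p)*1e3)
th=np.linspace(0,6.283,9)
for o in([0,0],[-.002,0],[0,.002]):print(proj(c,[[m[0]+o[0]+.036*np.cos(t),m[1]+o[1]+.036*np.sin(t),.006] for t in th]).round().tolist())
E
```

```text
0 [[326.0, 228.0], [185.0, 228.0]]
-0.004 [[328.0, 231.0], [184.0, 231.0]]
-0.008 [[330.0, 234.0], [182.0, 234.0]]
-0.012 [[332.0, 238.0], [179.0, 238.0]]
[ 0.43368217 -0.27394326  0.036     ] [ -0.62087711  -2.03082211 -16.17367619]
[[267.0, 174.0], [214.0, 183.0], [186.0, 224.0], [197.0, 270.0], [238.0, 295.0], [286.0, 288.0], [317.0, 252.0], [310.0, 204.0], [267.0, 174.0]]
[[267.0, 178.0], [213.0, 187.0], [185.0, 228.0], [196.0, 273.0], [237.0, 298.0], [285.0, 291.0], [316.0, 255.0], [309.0, 208.0], [267.0, 178.0]]
[[264.0, 173.0], [210.0, 182.0], [182.0, 223.0], [193.0, 269.0], [235.0, 295.0], [283.0, 287.0], [313.0, 251.0], [307.0, 203.0], [264.0, 173.0]]
```

Emit:
servo_tool:
  rows:
    - [[-0.5, -2, 1.5], [0, 0, 0], 0.6]
    - [[0, 0, 0], [0, 0, 0], 0]
    - [[0, 0, 0], [0, 0, 0], 0]
    - [[0, 0, 0], [0, 0, 0], 0]
    - [[0, 0, -5], [0, 0, 0], 0]
    - [[0, 0, -20], [0, 0, 0], 0]
    - [[0, 0, -35], [0, 0, -8.571], 0]
    - [[0, 0, -35], [0, 0, -8.571], 0]
    - [[0, 0, 0], [0, 0, -8.571], 0]
    - [[0, 0, 0], [0, 0, -8.571], 0]
    - [[0, 0, 0], [0, 0, -8.571], 0]
    - [[0, 0, 0], [0, 0, -8.571], 0]
  squeeze: 40

```text
t: 3.1
position: [0.4319, -0.2718, 0.1108]
eef_rot: [-2.652, -1.679, 0.002]
wrist_force: [0.6, -0.2, -5.9]
width: 0.634
gripper_force: 44.3
```

Emit:
servo_tool:
  rows:
    - [[0, 0, 0], [0, 0, -8.571], 0]
    - [[0, 0, 0], [0, 0, -8.571], 0]
    - [[0, 0, 0], [0, 0, -8.571], 0]
    - [[0, 0, 0], [0, 0, -8.571], 0]
    - [[0, 0, 0], [0, 0, -8.571], 0]
    - [[0, 0, 0], [0, 0, -8.571], 0]
    - [[0, 0, 0], [0, 0, -8.571], 0]
    - [[0, 0, 0], [0, 0, -8.571], 0]
    - [[0, 0, 0], [0, 0, -8.571], 0]
    - [[0, 0, 0], [0, 0, -8.571], 0]
    - [[0, 0, 0], [0, 0, -8.571], 0]
    - [[0, 0, 0], [0, 0, -8.571], 0]

```text
t: 4.3
position: [0.4319, -0.2718, 0.1106]
eef_rot: [-0.341, -3.12, -0.002]
wrist_force: [-0.1, -0.8, -5.2]
width: 0.628
gripper_force: 44.3
```

```bash
python3 st.py
```

```text
4.3 [ 0.4319 -0.2718  0.1106] [-0.976  0.216  0.003] [-0.003  0.002 -1.   ] [-0.05 -0.84 -5.17] 0.6276043174731559 44.33072282234207 [-0.56  0.35 -0.17  1.05  0.   -0.34]
```

Emit:
servo_tool:
  rows:
    - [[0, 0, 0], [0, 0, -8.5], 0]
    - [[0, 0, 0], [0, 0, -8.5], 0]
    - [[0, 0, 0], [0, 0, -8.5], 0]
    - [[-10, 35, 0], [0, 0, 0], 0]
    - [[-17, 48, 0], [0, 0, 0], 0]
    - [[-17, 48, 0], [0, 0, 0], 0]
    - [[-17, 48, 0], [0, 0, 0], 0]
    - [[-17, 48, 0], [0, 0, 0], 0]
    - [[-16, 37, 0], [0, 0, 0], 0]
    - [[0, 12, 0], [0, 0, 0], 0]
    - [[0, 0, 0], [0, 0, 0], 0]
    - [[0, 0, 0], [0, 0, 0], 0]

```text
t: 5.5
position: [0.4628, 0.0132, 0.1111]
eef_rot: [0.347, -3.12, 0.001]
wrist_force: [0.1, -1.0, -5.4]
width: 0.634
gripper_force: 44.8
```

```bash
python3 w.py w3;python3 st.py
```

```text
5.55 [0.463  0.0127 0.1112] [-0.976 -0.218  0.002] [-0.001 -0.001 -1.   ] [-0.27 -0.17 -5.69] 0.6296018617705124 44.78810952510685 [ 0.03  0.26 -0.3   1.01 -0.   -0.19]
```

View pics/w3.png

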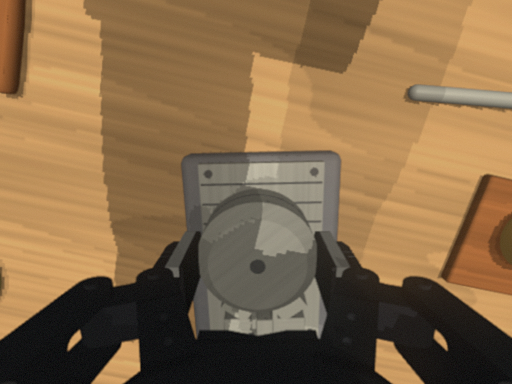

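```bash
python3 - <<'E'
from h import *
import pickle
c,s=pickle.load(open('w3.pkl','rb'));R=Rn.from_rotvec(s['eef_rot']).as_matrix();p=s['position']
def L(uv,z):
    q=ray(c,uv,z); return q,((q-p)@R*1e3).round(1)
print(L([(208,174),(314,172),(197,163),(326,161)],.034))
print('base',L([(182,158),(342,156)],.028))
print('master',L([(258,267)],.1112+.018)[1])
a,b=pickle.load(open('c.pkl','rb'))
sc=ray(a,[(195+x/5,120+y/5) for x,y in[(138,284),(278,237),(367,478),(225,527)]],.034);print(sc)
e=(sc[0]+sc[1]-sc[2]-sc[3])/2;print(np.degrees(np.arctan2(e[1],e[0])),sc.mean(0))
E
```

```text
(array([[ 0.45273814, -0.02554933,  0.034     ],
       [ 0.43466723,  0.04773898,  0.034     ],
       [ 0.44663288, -0.0345688 ,  0.034     ],
       [ 0.42515612,  0.05389003,  0.034     ]]), array([[ 18.3, -35. ,  77.3],
       [ 19.9,  40.4,  77.2],
       [ 26.2, -42.5,  77.3],
       [ 27.8,  48.5,  77.2]]))
base (array([[ 0.44673364, -0.04669438,  0.028     ],
       [ 0.41981272,  0.06569737,  0.028     ]]), array([[ 28.7, -54.4,  83.3],
       [ 30.5,  61.2,  83.2]]))
master [[ -2.3   0.4 -18. ]]
[[ 0.56334016  0.07973323  0.034     ]
 [ 0.58101166  0.0049128   0.034     ]
 [ 0.44987485 -0.02722111  0.034     ]
 [ 0.43240227  0.0469525   0.034     ]]
13.911886785690962 [0.50665724 0.02609436 0.034     ]
```

Emit:
servo_tool:
  rows:
    - [[0, 3, 20], [0, 0, -1.2], 0]
    - [[0, 0, 25], [0, 0, 0], 0]
    - [[0, 0, 13], [0, 0, 0], 0]
    - [[0, 0, 3], [0, 0, 0], 0]
    - [[0, 0, 0], [0, 0, 0], 0]

```text
t: 6.05
position: [0.4627, 0.0153, 0.0503]
eef_rot: [0.375, -3.118, 0.0]
wrist_force: [0.5, -0.8, -6.0]
width: 0.633
gripper_force: 44.7
```

Emit:
servo_tool:
  rows:
    - [[0, 0, 1], [0, 0, 0], 0]
    - [[0, 0, 1], [0, 0, 0], 0]
    - [[0, 0, 0], [0, 0, 0], 0]

```text
t: 6.35
position: [0.4636, 0.0164, 0.0492]
eef_rot: [-0.378, 3.117, -0.0]
wrist_force: [-0.4, -0.5, -5.2]
width: 0.631
gripper_force: 44.7
```

Emit:
servo_tool:
  rows:
    - [[0, 0, 0.7], [0, 0, 0], 0]
    - [[0, 0, 0.7], [0, 0, 0], 0]
    - [[0, 0, 0], [0, 0, 0], 0]

```text
t: 6.65
position: [0.463, 0.0166, 0.0472]
eef_rot: [0.379, -3.119, -0.0]
wrist_force: [-0.1, -0.2, -6.2]
width: 0.633
gripper_force: 44.7
```

Emit:
servo_tool:
  rows:
    - [[0, 0, 0.7], [0, 0, 0], 0]
    - [[0, 0, 0.6], [0, 0, 0], 0]
    - [[0, 0, 0], [0, 0, 0], 0]

```text
t: 6.95
position: [0.4631, 0.0165, 0.0459]
eef_rot: [-0.379, 3.119, 0.0]
wrist_force: [0.1, -0.1, -5.3]
width: 0.632
gripper_force: 45.0
```

Emit:
servo_tool:
  rows:
    - [[0, 0, 0.5], [0, 0, 0], 0]
    - [[0, 0, 0.5], [0, 0, 0], 0]
    - [[0, 0, 0], [0, 0, 0], 0]

```text
t: 7.25
position: [0.4635, 0.0165, 0.0459]
eef_rot: [-0.379, 3.117, 0.0]
wrist_force: [-2.5, -0.5, 5.5]
width: 0.632
gripper_force: 45.8
```

Emit:
servo_tool:
  rows:
    - [[0, 0, -0.4], [0, 0, 0], 0]
    - [[0, 0, 0], [0, 0, 0], 0.6]
    - [[0, 0, 0], [0, 0, 0], 0.6]
    - [[0, 0, 0], [0, 0, 0], 0.6]
    - [[20, 0, 0], [0, 0, 0], 0.6]
    - [[26, 0, 0], [0, 0, 0], 0.6]
    - [[0, 0, -3], [0, 0, 0], -0.15]
    - [[0, 0, 0], [0, 0, 0], -0.15]
    - [[0, 0, 0], [0, 0, 0], -0.15]
    - [[-10, 0, 0], [0, 0, 0], -0.15]
    - [[0, 0, 0], [0, 0, 0], -0.15]

```text
t: 8.35
position: [0.4309, 0.0082, 0.0487]
eef_rot: [-0.379, 3.116, -0.0]
wrist_force: [-0.3, 0.8, -0.4]
width: 0.428
gripper_force: 0.0
```

```bash
python3 w.py w4;python3 st.py
```

```text
8.4 [0.4299 0.0081 0.0485] [-0.971 -0.24  -0.002] [ 0.002  0.    -1.   ] [-0.91 -0.9  -0.23] 0.42329646464564263 0.0 [ 0.02  0.28 -0.47  0.82 -0.   -0.22]
```

View pics/w4.png

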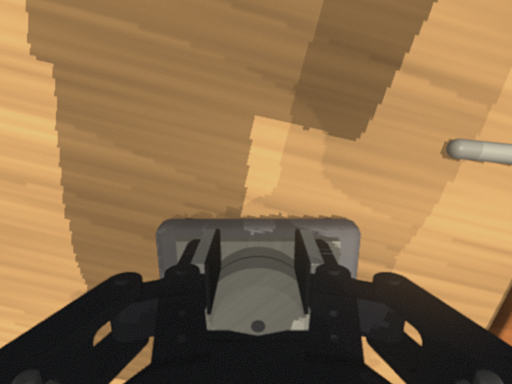

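Emit:
servo_tool:
  rows:
    - [[0, 0, 7], [0, 0, 0], -0.15]
    - [[0, 0, 1], [0, 0, 0], -0.15]
    - [[-2, 0, 0], [0, 0, 0], -0.15]
    - [[-2, 0, 0], [0, 0, 0], -0.15]
    - [[-3, 0, 0], [0, 0, 0], -0.15]
    - [[-3, 0, 0], [0, 0, 0], -0.15]
    - [[-3, 0, 0], [0, 0, 0], -0.15]
    - [[-3, 0, 0], [0, 0, 0], -0.15]

```text
t: 9.2
position: [0.4436, 0.0117, 0.0403]
eef_rot: [0.379, -3.118, 0.0]
wrist_force: [-2.0, -0.2, 1.2]
width: 0.424
gripper_force: 0.8
```

Emit:
servo_tool:
  rows:
    - [[-2, 0, 0], [0, 0, 0], -0.15]
    - [[-1.5, 0, 0], [0, 0, 0], -0.15]
    - [[-1.5, 0, 0], [0, 0, 0], -0.15]

```text
t: 9.5
position: [0.4484, 0.0129, 0.0403]
eef_rot: [0.379, -3.118, 0.0]
wrist_force: [-0.9, -0.6, 0.5]
width: 0.428
gripper_force: 0.8
```

Emit:
servo_tool:
  rows:
    - [[-1.5, 0, 0], [0, 0, 0], -0.15]
    - [[-1.5, 0, 0], [0, 0, 0], -0.15]
    - [[-1.5, 0, 0], [0, 0, 0], -0.15]

```text
t: 9.8
position: [0.4529, 0.014, 0.0403]
eef_rot: [0.379, -3.119, -0.0]
wrist_force: [-2.0, -0.1, -0.1]
width: 0.423
gripper_force: 0.8
```

Emit:
servo_tool:
  rows:
    - [[-1.5, 0, 0], [0, 0, 0], -0.15]
    - [[-1.5, 0, 0], [0, 0, 0], -0.15]
    - [[-1.5, 0, 0], [0, 0, 0], -0.15]

```text
t: 10.1
position: [0.4549, 0.0145, 0.0399]
eef_rot: [0.378, -3.114, 0.001]
wrist_force: [-7.7, -2.7, 6.5]
width: 0.428
gripper_force: 4.7
```

Emit:
servo_tool:
  rows:
    - [[-1, 0, 0], [0, 0, 0], -0.15]
    - [[-1, 0, 0], [0, 0, 0], -0.15]

```text
t: 10.3
position: [0.456, 0.0148, 0.0399]
eef_rot: [0.377, -3.113, 0.001]
wrist_force: [-7.8, -2.7, 6.1]
width: 0.424
gripper_force: 4.9
```

Emit:
servo_tool:
  rows:
    - [[-1, 0, 0], [0, 0, 0], -0.15]
    - [[-1, 0, 0], [0, 0, 0], -0.15]

```text
t: 10.5
position: [0.4587, 0.0155, 0.0399]
eef_rot: [0.378, -3.114, 0.001]
wrist_force: [-5.8, -1.5, 3.1]
width: 0.425
gripper_force: 3.9
```

Emit:
servo_tool:
  rows:
    - [[-1, 0, 0], [0, 0, 0], -0.15]
    - [[-1, 0, 0], [0, 0, 0], -0.15]

```text
t: 10.7
position: [0.4619, 0.0162, 0.04]
eef_rot: [0.378, -3.116, 0.0]
wrist_force: [-3.7, -1.0, 1.1]
width: 0.427
gripper_force: 2.8
```

Emit:
servo_tool:
  rows:
    - [[-1.5, 0, 0], [0, 0, 0], -0.15]
    - [[-1.5, 0, 0], [0, 0, 0], -0.15]
    - [[-1.5, 0, 0], [0, 0, 0], -0.15]
    - [[-1.5, 0, 0], [0, 0, 0], -0.15]
    - [[-1, 0, 0], [0, 0, 0], -0.15]
    - [[-1, 0, 0], [0, 0, 0], -0.15]

```text
t: 11.3
position: [0.4709, 0.0185, 0.0402]
eef_rot: [0.379, -3.118, -0.0]
wrist_force: [-2.7, -0.9, -2.3]
width: 0.427
gripper_force: 2.3
```

Emit:
servo_tool:
  rows:
    - [[-1, 0, 0], [0, 0, 0], -0.15]
    - [[-0.8, 0, 0], [0, 0, 0], -0.15]

```text
t: 11.5
position: [0.4726, 0.0189, 0.0402]
eef_rot: [0.379, -3.119, -0.0]
wrist_force: [-2.1, -0.9, -2.0]
width: 0.426
gripper_force: 2.3
```

Emit:
servo_tool:
  rows:
    - [[-0.8, 0, 0], [0, 0, 0], -0.15]
    - [[-0.8, 0, 0], [0, 0, 0], -0.15]

```text
t: 11.7
position: [0.4741, 0.0192, 0.0402]
eef_rot: [0.379, -3.119, -0.0]
wrist_force: [-2.6, -0.4, -2.8]
width: 0.429
gripper_force: 2.2
```

Emit:
servo_tool:
  rows:
    - [[-0.8, 0, 0], [0, 0, 0], -0.15]
    - [[-0.8, 0, 0], [0, 0, 0], -0.15]

```text
t: 11.9
position: [0.4757, 0.0196, 0.0403]
eef_rot: [0.379, -3.119, -0.0]
wrist_force: [-2.5, 0.1, -3.1]
width: 0.429
gripper_force: 2.1
```

Emit:
servo_tool:
  rows:
    - [[-0.8, 0, 0], [0, 0, 0], -0.15]
    - [[-0.8, 0, 0], [0, 0, 0], -0.15]

```text
t: 12.1
position: [0.4773, 0.02, 0.0403]
eef_rot: [0.379, -3.119, -0.0]
wrist_force: [-1.7, -0.6, -3.0]
width: 0.426
gripper_force: 2.1
```

Emit:
servo_tool:
  rows:
    - [[-0.8, 0, 0], [0, 0, 0], -0.15]
    - [[-0.8, 0, 0], [0, 0, 0], -0.15]

```text
t: 12.3
position: [0.4788, 0.0204, 0.0403]
eef_rot: [0.379, -3.119, -0.0]
wrist_force: [-3.1, -1.3, -3.1]
width: 0.425
gripper_force: 2.0
```

Emit:
servo_tool:
  rows:
    - [[-0.8, 0, 0], [0, 0, 0], -0.15]
    - [[-0.8, 0, 0], [0, 0, 0], -0.15]

```text
t: 12.5
position: [0.4804, 0.0208, 0.0403]
eef_rot: [0.379, -3.119, -0.0]
wrist_force: [-2.8, -0.6, -3.1]
width: 0.428
gripper_force: 2.0
```

Emit:
servo_tool:
  rows:
    - [[-0.8, 0, 0], [0, 0, 0], -0.15]
    - [[-0.8, 0, 0], [0, 0, 0], -0.15]

```text
t: 12.7
position: [0.482, 0.0211, 0.0403]
eef_rot: [0.379, -3.119, -0.0]
wrist_force: [-2.8, -0.2, -2.5]
width: 0.424
gripper_force: 2.0
```

Emit:
servo_tool:
  rows:
    - [[-0.8, 0, 0], [0, 0, 0], -0.15]
    - [[-0.8, 0, 0], [0, 0, 0], -0.15]

```text
t: 12.9
position: [0.4834, 0.0215, 0.0403]
eef_rot: [0.379, -3.118, -0.0]
wrist_force: [-3.6, -0.6, -1.9]
width: 0.426
gripper_force: 2.6
```

Emit:
servo_tool:
  rows:
    - [[-0.8, 0, 0], [0, 0, 0], -0.15]
    - [[-0.8, 0, 0], [0, 0, 0], -0.15]

```text
t: 13.1
position: [0.4836, 0.0216, 0.0401]
eef_rot: [0.378, -3.116, 0.001]
wrist_force: [-7.2, -2.6, 2.2]
width: 0.428
gripper_force: 4.0
```

Emit:
servo_tool:
  rows:
    - [[-0.5, 0, 0], [0, 0, 0], -0.15]
    - [[0, 0, 0], [0, 0, 0], -0.15]

```text
t: 13.3
position: [0.4835, 0.0216, 0.0401]
eef_rot: [0.378, -3.115, 0.001]
wrist_force: [-7.5, -1.2, 1.6]
width: 0.424
gripper_force: 4.0
```

Emit:
servo_tool:
  rows:
    - [[4, 0, 0], [0, 0, 0], -0.15]
    - [[14, 0, 0], [0, 0, 0], -0.15]
    - [[0, 0, -30], [0, 0, 0], 0.2]
    - [[0, 0, -45], [0, 0, 0], 0.9]
    - [[0, 0, -45], [0, 0, 0], 0.9]
    - [[-35, 0, -30], [0, 0, 0], 0.9]
    - [[-45, 0, 0], [0, 0, 0], 0.9]
    - [[-45, 0, 0], [0, 0, 0], 0.9]
    - [[-42, 0, 0], [0, 0, 0], 0.9]
    - [[0, 0, 0], [0, 0, 0], 0.9]
    - [[0, 0, 0], [0, 0, 0], 0.9]

```text
t: 14.4
position: [0.6315, 0.0581, 0.1897]
eef_rot: [-0.379, 3.118, 0.0]
wrist_force: [0.0, 0.0, -0.2]
width: 0.95
gripper_force: 0.0
```

```bash
python3 w.py w5;python3 st.py; python3 - <<'E'
from h import *
import pickle
c,s=pickle.load(open('w5.pkl','rb'))
D=np.array([.628,.0563,.124])
u=proj(c,[D])[0];print(u)
x0,y0=(int(v) for v in u); x0=max(0,x0-100);y0=max(0,y0-75)
print(x0,y0)
im=c['color'][y0:y0+150,x0:x0+200,::-1]
cv2.imwrite('pics/dial1.png',cv2.resize(im,None,fx=4,fy=4,interpolation=cv2.INTER_CUBIC))
E
```

```text
14.45 [0.6305 0.0578 0.1904] [-0.971 -0.24  -0.001] [ 0.001  0.    -1.   ] [0.18 0.21 0.06] 0.949841029111939 0.0 [ 0.09  0.53  0.32  1.36  0.   -0.15]
[256.65100973 197.77732361]
156 122
```

View pics/dial1.png

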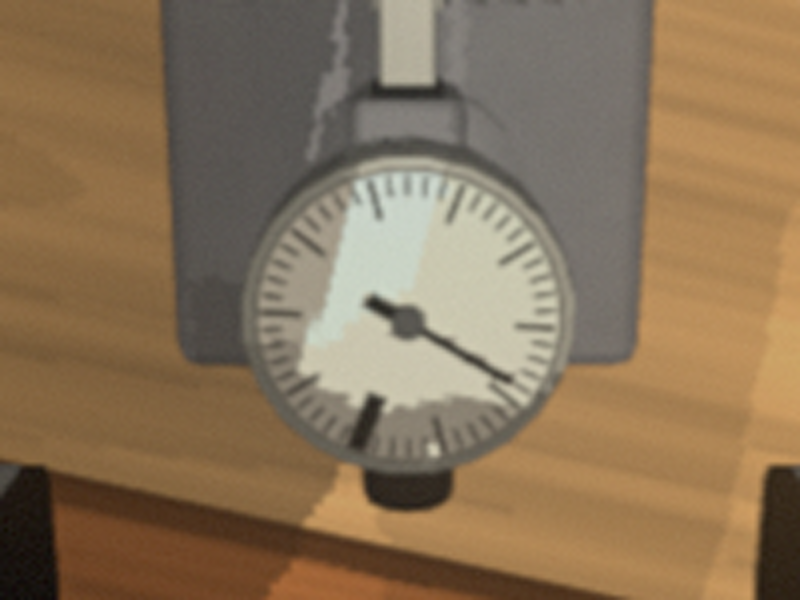

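```bash
cat > dial.py <<'E'
from h import *
import pickle
def ang(f,x0,y0,pts,k=4,yaw=13.8):
    c,s=pickle.load(open(f,'rb'))
    q=ray(c,[(x0+(u+.5)/k-.5,y0+(v+.5)/k-.5) for u,v in pts],.124)
    def a(p,r): # clockwise from -x local
        d=(r-p)[:2]; return (180-(np.degrees(np.arctan2(d[1],d[0]))-yaw))%360
    return q,a
E
python3 - <<'E'
from dial import *
q,a=ang('w5.pkl',156,122,[(372,302),(407,322),(512,380),(376,398),(357,446),(405,160),(245,312),(572,312),(408,465)])
print(q)
print('ptr',a(q[0],q[2]),a(q[1],q[2]),'zero',a(q[3],q[4]),a(q[1],(q[3]+q[4])/2))
cen=(q[6]+q[7])/2;print(cen,(q[5]+q[8])/2)
s=pickle.load(open('w5.pkl','rb'))[1];R=Rn.from_rotvec(s['eef_rot']).as_matrix()
print(R.T@(q[1]-s['position'])*1e3)
E
```

```text
[[0.62887623 0.05082159 0.124     ]
 [0.63092962 0.05754187 0.124     ]
 [0.63684617 0.07797811 0.124     ]
 [0.64586012 0.0556286  0.124     ]
 [0.65554134 0.05448516 0.124     ]
 [0.60348708 0.050381   0.124     ]
 [0.63591292 0.02996073 0.124     ]
 [0.62231279 0.08475504 0.124     ]
 [0.65691279 0.06418054 0.124     ]]
ptr 120.1559973992352 119.94641046049934 zero 200.53598528176514 200.96382984193036
[0.62911286 0.05735789 0.124     ] [0.63019994 0.05728077 0.124     ]
[-0.27254754 -0.33084935 66.41215916]
```

Emit:
servo_tool:
  rows:
    - [[-0.3, -0.3, 30], [0, 0, 0], 0.7]
    - [[0, 0, 30], [0, 0, 0], 0.7]
    - [[0, 0, 20], [0, 0, 0], 0.7]
    - [[0, 0, 9], [0, 0, 0], 0.7]
    - [[0, 0, 0], [0, 0, 0], 0.7]
    - [[0, 0, 0], [0, 0, 0], 0.1]
    - [[0, 0, 0], [0, 0, 0], 0.1]
    - [[0, 0, 0], [0, 0, 0], 0.1]
  squeeze: 30

```text
t: 15.25
position: [0.631, 0.0583, 0.1037]
eef_rot: [-0.379, 3.116, 0.002]
wrist_force: [-3.8, 2.2, 6.5]
width: 0.665
gripper_force: 33.5
```

Emit:
servo_tool:
  rows:
    - [[0, 0, 0], [0, 0, -4], 0.1]
    - [[0, 0, 0], [0, 0, -8.2], 0.1]
    - [[0, 0, 0], [0, 0, -8.2], 0.1]
    - [[0, 0, 0], [0, 0, -8.2], 0.1]
    - [[0, 0, 0], [0, 0, -8.2], 0.1]
    - [[0, 0, 0], [0, 0, -8.2], 0.1]
    - [[0, 0, 0], [0, 0, -8.2], 0.1]
    - [[0, 0, 0], [0, 0, -8.2], 0.1]
    - [[0, 0, 0], [0, 0, -8.2], 0.1]
    - [[0, 0, 0], [0, 0, -8.2], 0.1]
    - [[0, 0, 0], [0, 0, -2.9], 0.1]
    - [[0, 0, 0], [0, 0, 0], 0.1]

```text
t: 16.45
position: [0.6295, 0.0592, 0.1037]
eef_rot: [-2.309, 2.127, 0.004]
wrist_force: [-6.9, 5.8, 9.1]
width: 0.665
gripper_force: 33.9
```

```bash
python3 st.py
```

```text
16.45 [0.6295 0.0592 0.1037] [ 0.082 -0.997 -0.003] [-0.001  0.003 -1.   ] [-6.88  5.8   9.11] 0.6645917272376064 33.9302659034729 [ 0.09  0.58  0.18  1.17  0.   -1.56]
```

Emit:
servo_tool:
  rows:
    - [[0, 0, 0], [0, 0, 0], 0.7]
    - [[0, 0, 0], [0, 0, 0], 0.7]
    - [[0, 0, 0], [0, 0, 0], 0.7]
    - [[0, 0, -40], [0, 0, 0], 0.7]
    - [[0, 0, -46], [0, 0, 0], 0.9]
    - [[0, 0, 0], [0, 0, 0], 0.9]
    - [[0, 0, 0], [0, 0, 0], 0.9]

```text
t: 17.15
position: [0.6319, 0.0572, 0.1891]
eef_rot: [-2.305, 2.13, -0.005]
wrist_force: [-0.4, 0.6, -1.1]
width: 0.954
gripper_force: 0.0
```

```bash
python3 w.py w6; python3 st.py;python3 - <<'E'
from h import *
import pickle
c,s=pickle.load(open('w6.pkl','rb'))
x0,y0=(proj(c,[[.6305,.0574,.124]])[0]-[67,50]).astype(int);print(x0,y0)
cv2.imwrite('pics/dial2.png',cv2.resize(c['color'][y0:y0+100,x0:x0+134,::-1],None,fx=6,fy=6,interpolation=cv2.INTER_CUBIC)[:600,:800])
E
```

```text
17.2 [0.6307 0.0572 0.1872] [ 0.079 -0.997  0.   ] [ 0.001 -0.    -1.   ] [-1.   -0.41  0.49] 0.9521641481310323 0.0 [ 0.09  0.53  0.32  1.36 -0.   -1.56]
194 156
```

View pics/dial2.png

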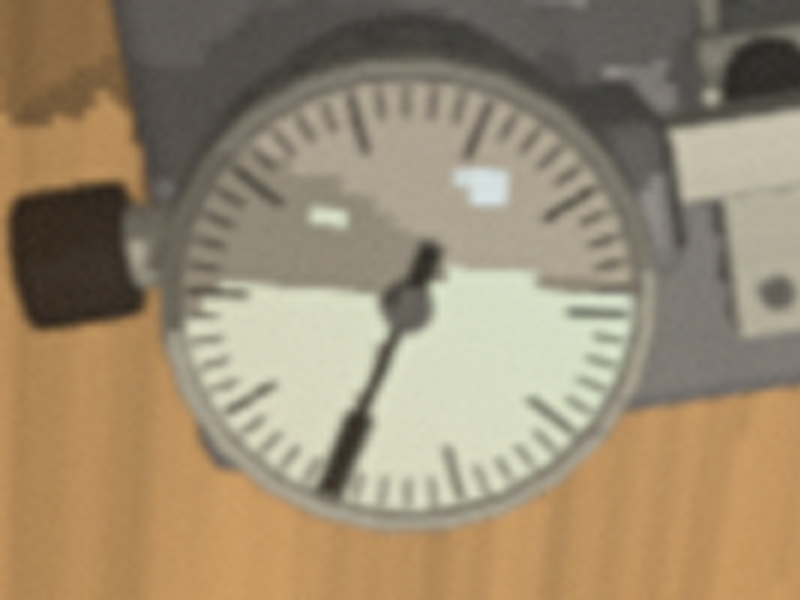

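```bash
python3 - <<'E'
from dial import *
T=[(343,453),(250,398),(220,293),(262,187),(358,125),(480,130),(570,203),(597,313),(548,415),(455,472)]
q,a=ang('w6.pkl',194,156,T+[(430,250),(407,305),(385,357),(368,395)],k=6)
# fit scale: radius differs little; fit zero angle from all ticks w/ centre
from scipy.optimize import least_squares
def f(p):
    th=np.radians(13.8+180-p[3]-36*np.arange(10)); return (np.c_[p[0]+p[2]*np.cos(th),p[1]+p[2]*np.sin(th)]-q[:10,:2]).ravel()*1e3
r=least_squares(f,[.63,.057,.024,120]);print(r.x,np.abs(r.fun).max(),np.abs(r.fun).mean())
print('ptr',a(q[10],q[13]),a(q[11],q[13]),a(q[10],q[12]),'hub',q[11])
from scipy.ndimage import map_coordinates
c,s=pickle.load(open('w6.pkl','rb'))
g=c['color'].mean(2)
for R_ in(.008,.010,.012,.014,.0175,.019,.021,.023,.0245):
    al=np.arange(100,140,.25);th=np.radians(13.8+180-al)
    uv=proj(c,np.c_[r.x[0]+R_*np.cos(th),r.x[1]+R_*np.sin(th),0*th+.124])
    v=map_coordinates(g,[uv[:,1],uv[:,0]],order=1);w=np.clip(np.median(v)-20-v,0,None)
    print(R_,(w*al).sum()/w.sum(),(w>0).sum()*.25)
E
```

```text
[6.30388180e-01 5.71106382e-02 2.16225027e-02 1.20581671e+02] 1.2945499167657943 0.2417555316161363
ptr 121.13451831931742 121.39805239989781 120.80310667173502 hub [0.63049613 0.05757161 0.124     ]
0.008 121.20315560419358 15.75
0.01 120.68081912990043 14.0
0.012 121.12187968775346 12.25
0.014 121.42358261765274 12.25
0.0175 120.76761577346032 15.75
0.019 120.70814202175411 14.0
0.021 120.7754806614671 12.75
0.023 120.57266760505952 11.5
0.0245 120.67412761543612 9.75
```

Emit:
servo_tool:
  rows:
    - [[0, 0, 0], [0, 0, 8.07], 0.9]
    - [[0, 0, 0], [0, 0, 8.07], 0.9]
    - [[0, 0, 0], [0, 0, 8.07], 0.9]
    - [[0, 0, 0], [0, 0, 8.07], 0.9]
    - [[0, 0, 0], [0, 0, 8.07], 0.9]
    - [[0, 0, 0], [0, 0, 8.07], 0.9]
    - [[0, 0, 0], [0, 0, 8.07], 0.9]
    - [[0, 0, 0], [0, 0, 8.07], 0.9]
    - [[0, 0, 0], [0, 0, 8.07], 0.9]
    - [[0, 0, 0], [0, 0, 8.07], 0.9]

```text
t: 18.2
position: [0.6293, 0.0572, 0.1847]
eef_rot: [0.369, -3.115, 0.0]
wrist_force: [-1.2, -0.2, -1.1]
width: 0.95
gripper_force: 0.0
```

Emit:
servo_tool:
  rows:
    - [[39, 0, 0], [0, 0, 0], 0.7]
    - [[45, 0, 0], [0, 0, 0], 0.7]
    - [[35, 0, 0], [0, 0, 0], 0.7]
    - [[0, 0, 0], [0, 0, 0], 0.7]
    - [[0, 0, 40], [0, 0, 0], 0.7]
    - [[0, 0, 40], [0, 0, 0], 0.7]
    - [[0, 0, 30], [0, 0, 0], 0.7]
    - [[0, 0, 18], [0, 0, 0], 0.7]
    - [[0, 0, 0], [0, 0, 0], 0.7]
    - [[0, 0, 0], [0, 0, 0], 0.7]

```text
t: 19.2
position: [0.5147, 0.0289, 0.0585]
eef_rot: [0.379, -3.117, -0.0]
wrist_force: [0.4, 0.9, -0.3]
width: 0.848
gripper_force: 0.0
```

```bash
python3 st.py
```

```text
19.2 [0.5147 0.0289 0.0585] [-0.971 -0.239  0.002] [-0.002 -0.    -1.   ] [ 0.4   0.92 -0.31] 0.8480061462962724 0.0 [ 0.06  0.41 -0.23  0.93 -0.   -0.19]
```

Emit:
servo_tool:
  rows:
    - [[0, 0, 8], [0, 0, 0], 0.6]
    - [[0, 0, 3.5], [0, 0, 0], 0.6]
    - [[0, 0, 0], [0, 0, 0], 0.6]
    - [[0, 0, 0], [0, 0, 0], 0.1]
    - [[0, 0, 0], [0, 0, 0], 0]
    - [[0, 0, 0], [0, 0, 0], 0]
    - [[0, 0, 0], [0, 0, 0], 0]
  squeeze: 40

```text
t: 19.9
position: [0.5152, 0.0293, 0.0487]
eef_rot: [-0.379, 3.118, 0.001]
wrist_force: [-2.2, 0.7, 5.2]
width: 0.628
gripper_force: 41.6
```

Emit:
servo_tool:
  rows:
    - [[1, 0, 0], [0, 0, 0], 0]
    - [[3, 0, 0], [0, 0, 0], 0]
    - [[4, 0, 0], [0, 0, 0], 0]
    - [[4, 0, 0], [0, 0, 0], 0]
    - [[4, 0, 0], [0, 0, 0], 0]
    - [[4, 0, 0], [0, 0, 0], 0]

```text
t: 20.5
position: [0.4969, 0.0246, 0.0487]
eef_rot: [-0.379, 3.115, 0.001]
wrist_force: [3.7, 3.4, 4.0]
width: 0.627
gripper_force: 42.2
```

Emit:
servo_tool:
  rows:
    - [[5, 0, 0], [0, 0, 0], 0]
    - [[6, 0, 0], [0, 0, 0], 0]
    - [[8, 0, 0], [0, 0, 0], 0]
    - [[10, 0, 0], [0, 0, 0], 0]
    - [[7, 0, 0], [0, 0, 0], 0]
    - [[0, 0, -5], [0, 0, 0], 0]
    - [[0, 0, -25], [0, 0, 0], 0]
    - [[0, 0, -20], [0, 0, 0], 0]
    - [[0, 0, 0], [0, 0, 0], 0]

```text
t: 21.4
position: [0.4606, 0.015, 0.0987]
eef_rot: [-0.378, 3.118, -0.002]
wrist_force: [1.4, 0.0, -6.1]
width: 0.63
gripper_force: 44.8
```

```bash
python3 st.py
```

```text
21.4 [0.4606 0.015  0.0987] [-0.971 -0.239 -0.   ] [ 0.    -0.001 -1.   ] [ 1.36  0.02 -6.06] 0.6303725646394737 44.839345794171095 [ 0.03  0.27 -0.32  0.98 -0.   -0.21]
```

Emit:
servo_tool:
  rows:
    - [[12, -35, 0], [0, 0, 0], 0]
    - [[16, -46, 0], [0, 0, 0], 0]
    - [[16, -46, 0], [0, 0, 0], 0]
    - [[16, -46, 0], [0, 0, 0], 0]
    - [[16, -46, 0], [0, 0, 0], 0]
    - [[12, -36, 0], [0, 0, 0], 0]
    - [[6, -19, 0], [0, 0, 0], 0]
    - [[0, 0, 15], [0, 0, 0], 0]
    - [[0, 0, 30], [0, 0, 0], 0]
    - [[0, 0, 20], [0, 0, 0], 0]
    - [[0, 0, 5], [0, 0, 0], 0]
    - [[0, 0, 0], [0, 0, 0], 0]

```text
t: 22.6
position: [0.4326, -0.2717, 0.0254]
eef_rot: [0.378, -3.114, -0.006]
wrist_force: [-1.2, -0.2, -6.1]
width: 0.626
gripper_force: 44.8
```

```bash
python3 w.py w7; python3 st.py
```

```text
22.65 [ 0.434  -0.2725  0.0268] [-0.971 -0.239  0.002] [-0.003  0.001 -1.   ] [ 0.1  -0.64 -5.86] 0.6277652366459482 44.85664876643568 [-0.56  0.45 -0.27  0.85 -0.   -0.8 ]
```

View pics/w7.png

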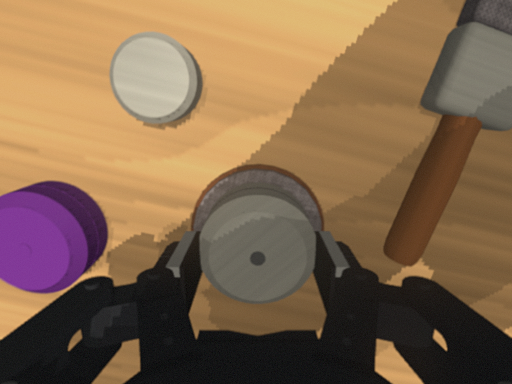

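```bash
python3 - <<'E'
from h import *
import pickle
c,s=pickle.load(open('w7.pkl','rb'));R=Rn.from_rotvec(s['eef_rot']).as_matrix();p=s['position']
m=ray(c,(258,258),p[2]+.0158)[0];print('disc rel tool',R.T@(m-p)*1e3)
print('pad edges',((ray(c,[(192,225),(324,225),(258,165)],.006)-p)@R*1e3).round(1))
E
```

```text
disc rel tool [  2.57506254   0.84698282 -15.79286431]
pad edges [[  3.5 -35.2  20.8]
 [  3.4  37.3  20.9]
 [ 36.8   1.   20.9]]
```

Emit:
servo_tool:
  rows:
    - [[-1.5, 0, 3], [0, 0, 0], 0]
    - [[0, 0, 1], [0, 0, 0], 0]
    - [[0, 0, 0.7], [0, 0, 0], 0]
    - [[0, 0, 0], [0, 0, 0], 0]

```text
t: 23.05
position: [0.4367, -0.2727, 0.0236]
eef_rot: [-0.379, 3.118, -0.001]
wrist_force: [-0.1, -1.0, -6.4]
width: 0.63
gripper_force: 44.9
```

Emit:
servo_tool:
  rows:
    - [[0, 0, 0.7], [0, 0, 0], 0]
    - [[0, 0, 0.5], [0, 0, 0], 0]
    - [[0, 0, 0], [0, 0, 0], 0]

```text
t: 23.35
position: [0.4364, -0.2726, 0.0219]
eef_rot: [0.379, -3.119, -0.0]
wrist_force: [0.3, -0.3, -5.5]
width: 0.628
gripper_force: 44.9
```

Emit:
servo_tool:
  rows:
    - [[0, 0, 0.7], [0, 0, 0], 0]
    - [[0, 0, 0.5], [0, 0, 0], 0]
    - [[0, 0, 0], [0, 0, 0], 0]

```text
t: 23.65
position: [0.4364, -0.2727, 0.0209]
eef_rot: [-0.379, 3.119, -0.0]
wrist_force: [-1.0, 0.0, -4.3]
width: 0.63
gripper_force: 45.2
```

Emit:
servo_tool:
  rows:
    - [[0, 0, 0.5], [0, 0, 0], 0]
    - [[0, 0, 0], [0, 0, 0], 0]

```text
t: 23.85
position: [0.4364, -0.2727, 0.0208]
eef_rot: [-0.379, 3.118, -0.0]
wrist_force: [-1.7, 1.0, 1.8]
width: 0.626
gripper_force: 45.7
```

Emit:
servo_tool:
  rows:
    - [[0, 0, -0.3], [0, 0, 0], 0.6]
    - [[0, 0, 0], [0, 0, 0], 0.6]
    - [[0, 0, 0], [0, 0, 0], 0.6]
    - [[0, 0, 0], [0, 0, 0], 0.6]
    - [[0, 0, -25], [0, 0, 0], 0.6]
    - [[0, 0, -40], [0, 0, 0], 0.6]
    - [[0, 0, -40], [0, 0, 0], 0.6]
    - [[-8, 30, 0], [0, 0, 0], 0.7]
    - [[-12.3, 46.5, 0], [0, 0, 0], 0.7]
    - [[-12.3, 46.5, 0], [0, 0, 0], 0.7]
    - [[-12.3, 46.5, 0], [0, 0, 0], 0.7]

```text
t: 24.95
position: [0.4394, -0.0959, 0.1258]
eef_rot: [-0.377, 3.118, -0.0]
wrist_force: [1.8, -0.5, 0.8]
width: 0.85
gripper_force: 0.0
```

Emit:
servo_tool:
  rows:
    - [[-12.3, 46.5, 0], [0, 0, 0], 0.7]
    - [[-12.3, 46.5, 0], [0, 0, 0], 0.7]
    - [[-12.3, 46.5, 0], [0, 0, 0], 0.7]
    - [[-12.3, 46.5, 0], [0, 0, 0], 0.7]
    - [[-12.3, 46.5, 0], [0, 0, 0], 0.7]
    - [[-12.3, 46.5, 0], [0, 0, 0], 0.7]
    - [[-12.3, 46.5, 0], [0, 0, 0], 0.7]
    - [[0, 0, 0], [0, 0, 0], 0.7]
    - [[0, 0, 0], [0, 0, 0], 0.7]
    - [[0, 0, 0], [0, 0, 0], 0.7]

```text
t: 25.95
position: [0.4447, 0.2384, 0.1253]
eef_rot: [0.378, -3.118, 0.001]
wrist_force: [-0.1, -0.8, -0.7]
width: 0.851
gripper_force: 0.0
```

```bash
python3 w.py w8; python3 st.py; python3 - <<'E'
from h import *
import pickle
c,s=pickle.load(open('w8.pkl','rb'));R=Rn.from_rotvec(s['eef_rot']).as_matrix();p=s['position']
hsv=cv2.cvtColor(c['color'],cv2.COLOR_RGB2HSV)
m=cv2.inRange(hsv,(22,90,90),(35,255,255))
n,l,st,ce=cv2.connectedComponentsWithStats(m)
for i in range(1,n):
    if st[i,4]>300:print(st[i],ce[i],((ray(c,[ce[i]],.038)[0]-p)@R*1e3).round(1))
print(proj(c,[[.4458,.2395,.0435]]))
E
```

```text
26.0 [0.4449 0.238  0.1254] [-0.971 -0.238  0.001] [-0.001 -0.001 -1.   ] [ 0.34 -0.69 -0.33] 0.8511813809477451 0.0 [ 0.49  0.32 -0.17  1.08 -0.    0.25]
[ 389   15   90   96 6697] [433.6976258   62.44826042] [ 94.6 120.8  87.4]
[247 175  40  23 534] [267.47191011 184.88202247] [ 7.6  7.6 87.4]
[ 397  174   43   42 1381] [417.83997104 194.63866763] [  0.2 122.5  87.3]
[[259.11326902 198.3920282 ]]
```

```bash
python3 - <<'E'
from h import *
import pickle
c,s=pickle.load(open('w8.pkl','rb'));R=Rn.from_rotvec(s['eef_rot']).as_matrix();p=s['position']
hsv=cv2.cvtColor(c['color'],cv2.COLOR_RGB2HSV)
print(hsv[150:250:8,210:310:8,0]);
m=cv2.inRange(hsv,(20,70,30),(36,255,255))
n,l,st,ce=cv2.connectedComponentsWithStats(m)
for i in range(1,n):
    if st[i,4]>300:
        x,y,w,h=st[i,:4]
        print(st[i],ce[i],((ray(c,[ce[i],(x+w/2,y+h/2),(x,y+h/2),(x+w,y+h/2)],.036)-p)@R*1e3).round(1).tolist())
E
```

```text
[[16 14 14 13 13 14 13 13 13 13 14 16 16]
 [13 13 13 14 14 13 14 13 13 13 13 13 13]
 [13 13 13 13 14 17 19 19 18 13 14 13 13]
 [13 12 13 13 19 19 19 20 19 19 13 13 13]
 [13 13 14 20 19 22 22 22 24 22 19 13 13]
 [14 13 13 19 21 21 21 22 22 22 19 13 13]
 [13 13 15 19 21 21 21 21 21 21 20 18 13]
 [13 13 13 19 21 21 21 21 21 21 20 16 13]
 [13 14 14 19 20 20 21 21 21 19 19 14 13]
 [14 14 14 15 19 20 19 19 19 18 17 15 13]
 [13 13 13 14 14 18 19 19 19 16 13 14 13]
 [13 13 13 13 13 13 14 14 14 14 15 14 13]
 [16 14 13 13 13 14 13 13 14 15 12 14 13]]
[ 386   13   94  101 7263] [433.10202396  62.87250447] [[94.6, 121.5, 89.4], [94.2, 121.4, 89.4], [93.8, 88.6, 89.4], [94.6, 154.6, 89.4]]
[ 236  173   57   52 2095] [263.40859189 198.00763723] [[-3.3, 4.7, 89.4], [-4.1, 5.5, 89.4], [-4.2, -16.4, 89.4], [-4.1, 27.4, 89.4]]
[ 396  173   45   45 1537] [417.58230319 194.59661679] [[-0.3, 123.3, 89.3], [-1.1, 124.2, 89.3], [-1.1, 106.7, 89.3], [-1.0, 141.7, 89.3]]
```

```bash
python3 - <<'E'
from h import *
import pickle
c,s=pickle.load(open('w8.pkl','rb'));R=Rn.from_rotvec(s['eef_rot']).as_matrix();p=s['position']
h=cv2.medianBlur(cv2.cvtColor(c['color'],cv2.COLOR_RGB2HSV)[:,:,0],5)
m=((h>=17)&(h<36)).astype(np.uint8);m[:,:200]=0;m[:,330:]=0;m[:140]=0;m[250:]=0
m=cv2.morphologyEx(m,cv2.MORPH_OPEN,np.ones((5,5)))
n,l,st,ce=cv2.connectedComponentsWithStats(m);i=1+np.argmax(st[1:,4]);x,y,w,hh=st[i,:4];print(st[i],ce[i])
print(((ray(c,[ce[i],(x,y+hh/2),(x+w,y+hh/2)],.035)-p)@R*1e3).round(1))
cx,cy=p[:2]
for o in([0,0],[0,.004]):
  t=np.linspace(0,6.28,40);q=np.vstack([proj(c,np.c_[p[0]+o[0]+.028*np.cos(t),p[1]+o[1]+.028*np.sin(t),0*t+z]) for z in(.022,.034)]+[proj(c,np.c_[p[0]+o[0]+.018*np.cos(t),p[1]+o[1]+.018*np.sin(t),0*t+.0435])]);print(q.min(0),q.max(0))
E
```

```text
[ 227  164   72   71 4030] [262.59702233 199.32605459]
[[ -4.7   4.1  90.4]
 [ -4.9 -23.4  90.4]
 [ -4.8  32.2  90.3]]
[221.18760976 154.71418498] [293.6306472  226.98515736]
[226.24513181 155.92847573] [298.6111388  228.10932077]
```

Emit:
servo_tool:
  rows:
    - [[-5, 3.7, 30], [0, 0, 0], 0.7]
    - [[0, 0, 40], [0, 0, 0], 0.7]
    - [[0, 0, 27], [0, 0, 0], 0.7]
    - [[0, 0, 11], [0, 0, 0], 0.7]
    - [[0, 0, 2], [0, 0, 0], 0.7]
    - [[0, 0, 0], [0, 0, 0], 0.2]
    - [[0, 0, 0], [0, 0, 0], 0]
    - [[0, 0, 0], [0, 0, 0], 0]
    - [[0, 0, 0], [0, 0, 0], 0]
    - [[0, 0, -10], [0, 0, 0], 0]
    - [[0, 0, -40], [0, 0, 0], 0]
    - [[0, 0, -40], [0, 0, 0], 0]
  squeeze: 25

```text
t: 27.2
position: [0.4478, 0.2436, 0.1061]
eef_rot: [0.379, -3.116, 0.002]
wrist_force: [1.4, 1.1, -1.5]
width: 0.641
gripper_force: 27.0
```

```bash
python3 w.py w9; python3 st.py; python3 - <<'E'
from h import *
import pickle
c,s=pickle.load(open('w9.pkl','rb'));R=Rn.from_rotvec(s['eef_rot']).as_matrix();p=s['position']
h=cv2.medianBlur(cv2.cvtColor(c['color'],cv2.COLOR_RGB2HSV)[:,:,0],5)
m=((h>=17)&(h<36)).astype(np.uint8);m[:,:170]=0;m[:,350:]=0;m[:140]=0
m=cv2.morphologyEx(m,cv2.MORPH_OPEN,np.ones((5,5)))
n,l,st,ce=cv2.connectedComponentsWithStats(m);i=1+np.argmax(st[1:,4]);print(st[i],ce[i])
for o in(-.004,0,.004):
  t=np.linspace(0,6.28,40);q=np.vstack([proj(c,p+np.c_[o+r*np.cos(t),r*np.sin(t),0*t+z]@R.T) for r,z in((.028,-.007),(.028,-.018),(.018,-.028))]);print(o,q.min(0),q.max(0))
E
```

```text
27.25 [0.4522 0.246  0.1139] [-0.971 -0.24  -0.01 ] [ 0.009  0.005 -1.   ] [0.79 1.72 3.82] 0.6417804543831163 27.06171289086342 [ 0.5   0.34 -0.17  1.04  0.    0.26]
[  170   192   180   138 15272] [259.87578575 258.45128339]
-0.004 [194.74092921 217.51892465] [328.01556133 344.83231909]
0 [194.23870409 208.65978354] [328.60696668 337.27215642]
0.004 [193.73038312 199.66263137] [329.20564237 329.58695708]
```

Emit:
servo_tool:
  rows:
    - [[6, -28, 0], [0, 0, 0], 0]
    - [[8, -44, 0], [0, 0, 0], 0]
    - [[8, -44, 0], [0, 0, 0], 0]
    - [[8, -44, 0], [0, 0, 0], 0]
    - [[8, -40, 0], [0, 0, 0], 0]
    - [[2.7, -23.2, 0], [0, 0, 0], 0]
    - [[0, 0, 20], [0, 0, 0], 0]
    - [[0, 0, 25], [0, 0, 0], 0]
    - [[0, 0, 10], [0, 0, 0], 0]
    - [[0, 0, 0], [0, 0, 0], 0]
    - [[0, 0, 0], [0, 0, 0], 0]

```text
t: 28.35
position: [0.4633, 0.018, 0.0511]
eef_rot: [-0.38, 3.118, -0.0]
wrist_force: [0.3, -0.2, 0.4]
width: 0.645
gripper_force: 27.1
```

```bash
python3 st.py
```

```text
28.35 [0.4633 0.018  0.0511] [-0.971 -0.24  -0.   ] [ 0.  0. -1.] [ 0.26 -0.16  0.42] 0.644868746253161 27.074693329632282 [ 0.04  0.34 -0.38  0.86  0.   -0.2 ]
```

Emit:
servo_tool:
  rows:
    - [[0, -1.5, 8], [0, 0, 0], 0]
    - [[0, 0, 3], [0, 0, 0], 0]
    - [[0, 0, 1], [0, 0, 0], 0]
    - [[0, 0, 0], [0, 0, 0], 0]

```text
t: 28.75
position: [0.4635, 0.0163, 0.0389]
eef_rot: [-0.379, 3.118, 0.0]
wrist_force: [-0.1, -0.0, 0.9]
width: 0.64
gripper_force: 27.3
```

Emit:
servo_tool:
  rows:
    - [[0, 0, 0.7], [0, 0, 0], 0]
    - [[0, 0, 0.5], [0, 0, 0], 0]
    - [[0, 0, 0], [0, 0, 0], 0]

```text
t: 29.05
position: [0.4638, 0.0163, 0.0388]
eef_rot: [-0.379, 3.117, -0.0]
wrist_force: [-2.4, 0.0, 10.5]
width: 0.646
gripper_force: 28.1
```

Emit:
servo_tool:
  rows:
    - [[0, 0, -1.2], [0, 0, 0], 0]
    - [[0, 0, 0], [0, 0, 0], 0.6]
    - [[0, 0, 0], [0, 0, 0], 0.6]
    - [[0, 0, 0], [0, 0, 0], 0.6]
    - [[20, 0, 0], [0, 0, 0], 0.6]
    - [[26, 0, -4], [0, 0, 0], 0.6]
    - [[0, 0, 0], [0, 0, 0], -0.15]
    - [[0, 0, 0], [0, 0, 0], -0.15]
    - [[0, 0, 0], [0, 0, 0], -0.15]
    - [[0, 0, 3], [0, 0, 0], -0.15]
    - [[0, 0, 0], [0, 0, 0], -0.15]

```text
t: 30.15
position: [0.419, 0.0053, 0.0391]
eef_rot: [0.379, -3.118, -0.0]
wrist_force: [-0.0, 0.3, -0.5]
width: 0.425
gripper_force: 0.0
```

```bash
python3 w.py w10; python3 st.py; python3 - <<'E'
from h import *
import pickle
c,s=pickle.load(open('w10.pkl','rb'));R=Rn.from_rotvec(s['eef_rot']).as_matrix();p=s['position']
h=cv2.cvtColor(c['color'],cv2.COLOR_RGB2HSV)
print(h[260:380:8,200:320:8,0]);print(h[260:380:8,200:320:8,1])
E
```

```text
30.2 [0.4189 0.0053 0.0392] [-0.971 -0.24   0.   ] [-0.  0. -1.] [-0.27 -0.39  0.04] 0.42234364368705296 0.0 [ 0.01  0.28 -0.5   0.79  0.   -0.23]
[[ 20  12  14  13  15  15  19  17  13  19  15  18  15  13  21]
 [ 25  10  26  21  21  22  19  21  19  21  21  19  18  14  19]
 [135  23  23  23  20  23  26  20  21  26  22  20  25  16  16]
 [  8   0  15  24  19  19  19  19  19  18  19  19  21  20  13]
 [ 35   8  22  19  19  19  19  19  19  19  19  19  20  13  12]
 [132  18  19  20  19  19  19  19  19  19  19  19  20  19  23]
 [145  20  19  19  19  19  19  19  20  19  19  19  19  16  24]
 [120  19  19  19  19  19  20  19  19  19  19  19  19  19 168]
 [162  19  19  19  19  19  19  19  19  19  19  19  19  19  45]
 [150 110 135 110   8  19  19  20  19  19  18 120 120 170  30]
 [135  60  50  75  15  60 130  38 170  23   0 162  23  45   0]
 [110 120 120   0 165  60  90   0 120 150 165  30 158   0  30]
 [ 70 100  90 120  50 120   0 100  80  90  40 130 135 170 135]
 [105  80 100  90  90 100 150 140 120  90 135 105  75 165  90]
 [ 30 105 150 120   0  60 135  45 126 128   0   0 120  60 126]]
[[ 28  
[... 238 characters left out ...]
4  72]
 [ 81  35  36 151 148 152 154 147 152 152 147 147  42  72  38]
 [ 58  46 151 154 150 154 152 148 149 150 145 150 153  73  33]
 [ 73  31 146 150 150 151 151 148 151 153 149 149 149  85  40]
 [ 43 155 151 153 149 148 148 144 148 149 150 155 152 153  53]
 [ 51 153 151 151 150 147 148 149 147 152 153 153 153 151  18]
 [ 26  35  49  40  39 146 151 153 153 150 127  32  20  36  54]
 [ 21   9  35  30  21  12  38  57  40  46  28  47  51  23  20]
 [ 32  39  22  49  51  59  22   0  13  12  19  10  44   0  12]
 [ 33  40  35  46  32  21   0  45  29  46  35  32  26  35  27]
 [ 24  40  31  40  29  38  10  35  24  46  19  20  20  24  54]
 [ 13  20  12  12  14  28  23  22  58 107  13  11  12  13  49]]
```

Emit:
servo_tool:
  rows:
    - [[-5, 0, 0], [0, 0, 0], -0.15]
    - [[-5, 0, 0], [0, 0, 0], -0.15]
    - [[-2, 0, 0], [0, 0, 0], -0.15]
    - [[-2, 0, 0], [0, 0, 0], -0.15]
    - [[-2, 0, 0], [0, 0, 0], -0.15]
    - [[-2, 0, 0], [0, 0, 0], -0.15]
    - [[-2, 0, 0], [0, 0, 0], -0.15]
    - [[-2, 0, 0], [0, 0, 0], -0.15]
    - [[-2, 0, 0], [0, 0, 0], -0.15]
    - [[-2, 0, 0], [0, 0, 0], -0.15]
    - [[-2, 0, 0], [0, 0, 0], -0.15]
    - [[-2, 0, 0], [0, 0, 0], -0.15]

```text
t: 31.4
position: [0.4479, 0.0124, 0.0395]
eef_rot: [0.379, -3.119, -0.0]
wrist_force: [-0.1, 0.0, 0.6]
width: 0.427
gripper_force: 0.1
```

Emit:
servo_tool:
  rows:
    - [[-1, 0, 0], [0, 0, 0], -0.15]
    - [[-1, 0, 0], [0, 0, 0], -0.15]
    - [[-1, 0, 0], [0, 0, 0], -0.15]

```text
t: 31.7
position: [0.4507, 0.0131, 0.0395]
eef_rot: [0.379, -3.119, -0.0]
wrist_force: [0.3, -0.1, -0.5]
width: 0.425
gripper_force: 0.2
```

Emit:
servo_tool:
  rows:
    - [[-1, 0, 0], [0, 0, 0], -0.15]
    - [[-1, 0, 0], [0, 0, 0], -0.15]
    - [[-1, 0, 0], [0, 0, 0], -0.15]

```text
t: 32.0
position: [0.4531, 0.0137, 0.0394]
eef_rot: [0.379, -3.118, 0.0]
wrist_force: [-3.0, -0.6, 0.6]
width: 0.424
gripper_force: 1.1
```

Emit:
servo_tool:
  rows:
    - [[-1, 0, 0], [0, 0, 0], -0.15]
    - [[-1, 0, 0], [0, 0, 0], -0.15]

```text
t: 32.2
position: [0.4538, 0.014, 0.0392]
eef_rot: [0.378, -3.115, 0.001]
wrist_force: [-6.2, -1.6, 3.1]
width: 0.423
gripper_force: 3.1
```

Emit:
servo_tool:
  rows:
    - [[-1, 0, 0], [0, 0, 0], -0.15]
    - [[-1, 0, 0], [0, 0, 0], -0.15]

```text
t: 32.4
position: [0.4553, 0.0144, 0.0391]
eef_rot: [0.378, -3.114, 0.001]
wrist_force: [-6.3, -1.2, 4.2]
width: 0.426
gripper_force: 3.3
```

Emit:
servo_tool:
  rows:
    - [[-1, 0, 0], [0, 0, 0], -0.15]
    - [[-1, 0, 0], [0, 0, 0], -0.15]

```text
t: 32.6
position: [0.4575, 0.0149, 0.0392]
eef_rot: [0.378, -3.115, 0.001]
wrist_force: [-5.7, -1.4, 2.9]
width: 0.428
gripper_force: 2.8
```

Emit:
servo_tool:
  rows:
    - [[-1, 0, 0], [0, 0, 0], -0.15]
    - [[-1, 0, 0], [0, 0, 0], -0.15]
    - [[-1, 0, 0], [0, 0, 0], -0.15]
    - [[-1, 0, 0], [0, 0, 0], -0.15]

```text
t: 33.0
position: [0.4624, 0.0161, 0.0393]
eef_rot: [0.378, -3.117, 0.0]
wrist_force: [-3.7, -1.1, 1.3]
width: 0.422
gripper_force: 2.3
```

Emit:
servo_tool:
  rows:
    - [[-1.2, 0, 0], [0, 0, 0], -0.15]
    - [[-1.2, 0, 0], [0, 0, 0], -0.15]
    - [[-1.2, 0, 0], [0, 0, 0], -0.15]
    - [[-1.2, 0, 0], [0, 0, 0], -0.15]
    - [[-1.2, 0, 0], [0, 0, 0], -0.15]
    - [[-1.2, 0, 0], [0, 0, 0], -0.15]
    - [[-1.2, 0, 0], [0, 0, 0], -0.15]
    - [[-1.2, 0, 0], [0, 0, 0], -0.15]

```text
t: 33.8
position: [0.4727, 0.0186, 0.0395]
eef_rot: [-0.379, 3.119, 0.0]
wrist_force: [-2.6, -0.2, -0.3]
width: 0.425
gripper_force: 1.5
```

Emit:
servo_tool:
  rows:
    - [[-1.2, 0, 0], [0, 0, 0], -0.15]
    - [[-1.2, 0, 0], [0, 0, 0], -0.15]
    - [[-1.2, 0, 0], [0, 0, 0], -0.15]
    - [[-1.2, 0, 0], [0, 0, 0], -0.15]

```text
t: 34.2
position: [0.4773, 0.0197, 0.0394]
eef_rot: [0.379, -3.119, -0.0]
wrist_force: [-2.2, -0.6, -0.9]
width: 0.427
gripper_force: 1.5
```

Emit:
servo_tool:
  rows:
    - [[-1, 0, 0], [0, 0, 0], -0.15]
    - [[-1, 0, 0], [0, 0, 0], -0.15]
    - [[-1, 0, 0], [0, 0, 0], -0.15]
    - [[-1, 0, 0], [0, 0, 0], -0.15]
    - [[-0.7, 0, 0], [0, 0, 0], -0.15]

```text
t: 34.7
position: [0.482, 0.0208, 0.0395]
eef_rot: [-0.379, 3.119, 0.0]
wrist_force: [-1.8, -0.4, -1.8]
width: 0.421
gripper_force: 1.3
```

Emit:
servo_tool:
  rows:
    - [[-0.7, 0, 0], [0, 0, 0], -0.15]
    - [[-0.7, 0, 0], [0, 0, 0], -0.15]

```text
t: 34.9
position: [0.4831, 0.0211, 0.0395]
eef_rot: [0.379, -3.118, -0.0]
wrist_force: [-3.0, -1.0, -1.5]
width: 0.427
gripper_force: 1.8
```

Emit:
servo_tool:
  rows:
    - [[-0.7, 0, 0], [0, 0, 0], -0.15]
    - [[-0.7, 0, 0], [0, 0, 0], -0.15]
    - [[0, 0, 0], [0, 0, 0], -0.15]

```text
t: 35.2
position: [0.4833, 0.0213, 0.0393]
eef_rot: [0.378, -3.116, 0.0]
wrist_force: [-4.7, -1.6, 1.2]
width: 0.427
gripper_force: 2.8
```

Emit:
servo_tool:
  rows:
    - [[-0.8, 0, 0], [0, 0, 0], -0.15]
    - [[0, 0, 0], [0, 0, 0], -0.15]

```text
t: 35.4
position: [0.4834, 0.0213, 0.0393]
eef_rot: [0.378, -3.115, 0.0]
wrist_force: [-6.3, -0.2, 1.7]
width: 0.423
gripper_force: 3.4
```

Emit:
servo_tool:
  rows:
    - [[3, 0, 0], [0, 0, 0], -0.15]
    - [[15, 0, 0], [0, 0, 0], -0.15]
    - [[35, 0, 0], [0, 0, 0], -0.15]
    - [[0, 0, -40], [0, 0, 0], 0]
    - [[0, 0, -50], [0, 0, 0], 0]
    - [[-40, 0, -50], [0, 0, 0], 1]
    - [[-50, 0, 0], [0, 0, 0], 1]
    - [[-50, 0, 0], [0, 0, 0], 1]
    - [[-50, 0, 0], [0, 0, 0], 1]
    - [[-10, 0, 0], [0, 0, 0], 1]
    - [[0, 0, 0], [0, 0, 0], 1]
    - [[0, 0, 0], [0, 0, 0], 1]

```text
t: 36.6
position: [0.6197, 0.0548, 0.1686]
eef_rot: [-0.379, 3.118, 0.0]
wrist_force: [-1.0, 0.2, -0.1]
width: 0.998
gripper_force: 0.0
```

```bash
python3 w.py w11; python3 st.py; python3 - <<'E'
from h import *
import pickle
from scipy.ndimage import map_coordinates
c,s=pickle.load(open('w11.pkl','rb'))
g=c['color'].mean(2);al=np.arange(0,360,.5);th=np.radians(13.8+180-al)
for R_ in(.009,.012,.015,.019,.021,.023):
    uv=proj(c,np.c_[.6304+R_*np.cos(th),.0573+R_*np.sin(th),0*th+.124])
    v=map_coordinates(g,[uv[:,1],uv[:,0]],order=1);dk=np.where(v<75)[0]
    print(R_,[(al[k].mean().round(1),len(k)*.5) for k in np.split(dk,np.where(np.diff(dk)>3)[0]+1) if len(k)>3])
# wheel position via top camera
t=cap('top','top2.png');h=cv2.cvtColor(t['color'],cv2.COLOR_RGB2HSV)
for n,X in(('home',[.5166,.0292,.0655]),('master',[.4345,-.2727,.036])):print(n,proj(t,[X])[0],t['color'][tuple(proj(t,[X])[0].round().astype(int)[::-1])])
E
```

```text
36.65 [0.6192 0.0546 0.169 ] [-0.971 -0.239 -0.001] [ 0.001  0.    -1.   ] [ 0.37 -0.21  0.01] 0.9966830784974183 0.0 [ 0.09  0.51  0.24  1.3   0.   -0.15]
0.009 [(np.float64(173.0), 6.5)]
0.012 [(np.float64(173.5), 5.5)]
0.015 [(np.float64(173.5), 3.5)]
0.019 [(np.float64(121.0), 9.5), (np.float64(173.8), 3.0)]
0.021 [(np.float64(121.0), 8.5), (np.float64(173.8), 2.0)]
0.023 [(np.float64(120.8), 9.0)]
home [243.38838822 189.62052856] [155 151 127]
master [364.40151007 211.44050956] [106 105  94]
```

```bash
python3 -c "
from workcell import ticket
print(ticket.sign_off())"
```

```text
the job is handed in; nothing more can be done
None
```

The job is handed in: I zeroed the bezel on the master to within about 0.5° (0.013 mm), set the master back on its pad, and left the wheel home in the vee. The pointer reads about 1.46 mm above the master; both parts were pressed home with under 10 N, and it took about 37 s of the 72 s.

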